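# Bring the brass reference under the alloy probe

## Task

Get the sample changer ready to check its alloy probe on the brass reference piece. Push the wheel round by its spokes until the brass piece stands at the measuring station (in line with the red index mark and the column), and only then push the parked probe arm round to its stop, so that the probe hangs centred over the brass. Nothing is to be picked up: leave all the specimens in their pockets without touching them, and leave the other things on the bench alone.

Things in the scene. Friction and masses are not known exactly. Their poses are not given: they have to be found in the camera images.
- changer: Grey cast foot of the sample changer, fixed to the bench. Origin on the wheel's vertical axis at bench level, z up. Its +x axis points from there through the measuring station to the steel column (145 mm from the axis, 138 mm high, foot of 26 mm radius) that carries the probe arm. A steel index post with a red line stands at the wheel's rim on that axis, below the spokes.
- sample_wheel: Aluminium disc, 76 mm radius, top 55 mm above the bench; origin on its axis at bench level, z up. Turns both ways without limit about the vertical; friction 0.1 N m, stays where it is left. Six pockets (black rings, inside radius 14 mm, 6 mm high) centred 55 mm from the axis at 0, 60, 120, 180, 240, 300 degrees from its own x axis (counter-clockwise from above); one pocket is empty.
- spoke_ball (a point): Centre of the end ball (blue, 8 mm radius) of one of the wheel's six alike spokes, 119 mm from the axis, 50 mm above the bench. The spokes are level steel rods, 8 mm thick, free from 76 to 111 mm from the axis, at 30, 90, 150, 210, 270, 330 degrees of the wheel, this one at 30. Below them is free air to the bench, except along the changer's +x axis (foot and index post).
- station (a point): The measuring station, a fixed point of the changer: 55 mm from the wheel's axis along the changer's +x axis, 55 mm above the bench. The probe nose hangs exactly above it when the probe arm is at its stop.
- probe_nose (a point): Centre of the downward-facing nose (12 mm wide) of the white probe head with the blue band, 89 mm above the bench, 90 mm from the column's axis. The head is 26 mm in diameter and 63 mm tall, its top 155 mm above the bench. It passes 8 mm over the brass piece without touching.
- probe_handle (a point): Centre of the blue ball (8 mm radius) that ends the steel push rod of the probe arm, 138 mm from the column's axis and 124 mm above the bench. The rod (8 mm thick) runs level from the ball toward the column to the probe head 90 mm from the column's axis; from there a white bar, 13 mm wide and high, goes on to the column.
- probe_arm (a joint): Angle of the probe arm about the column, rad: 0 is at its hard stop with the probe over the station; it grows clockwise as seen from above as the arm is swung away (up to 1.6); parked at about 1.1 to 1.45 at the start. Friction about 0.06 N m: it stays where it is left.
- brass_piece: Brass reference piece, 25 mm in diameter, 26 mm tall, with a small knob on top; the only brass-coloured one on the wheel. Origin at the centre of its underside. Stands loose in one of the wheel's pockets, with up to 1.5 mm of play.
- stub_a: Bright turned aluminium specimen 24 mm wide, 17 mm tall; origin at the centre of its underside. Stands loose in one of the wheel's pockets; not to be measured now.
- stub_b: Bright turned aluminium specimen 22 mm wide, 20 mm tall; origin at the centre of its underside. Stands loose in one of the wheel's pockets; not to be measured now.
- stub_c: Bright turned aluminium specimen 20 mm wide, 23 mm tall; origin at the centre of its underside. Stands loose in one of the wheel's pockets; not to be measured now.
- stub_d: Bright turned aluminium specimen 22 mm wide, 20 mm tall; origin at the centre of its underside. Stands loose in one of the wheel's pockets; not to be measured now.
- beaker: Bystander, loose on the bench, origin at the centre of its underside: clear beaker 57 mm wide, 70 mm tall, on the left.
- amber_bottle: Bystander, loose on the bench, origin at the centre of its underside: amber bottle with black cap, 42 mm wide, 89 mm tall, on the right, just in front of a fixed black computer tower (about 0.1 m wide, taller than the changer; its front is about 0.63 m ahead of the robot, its left side about 0.18 m to the robot's right): keep the arm clear of that too.
- small_bottle: Bystander, loose on the bench, origin at the centre of its underside: amber bottle with white cap, 36 mm wide, 76 mm tall, on the right.
- calliper: Bystander, loose on the bench, origin at the centre of its underside: steel calliper lying on the right, 202 mm long, 10 mm high.
- marker: Bystander, loose on the bench, origin at the centre of its underside: blue-capped marker pen, 134 mm long, 12 mm thick, lying at the right front.
- tape_roll: Bystander, loose on the bench, origin at the centre of its underside: roll of tape, 82 mm wide, 19 mm high, lying on the right.

How it is judged:
By the outcome, as a careful person would: the job done as asked, in the order asked, and still so for the second after the job is handed in, with the robot touching nothing.
It also fails if it takes over 72 s, if anything falls off the work surface, if the arm or the gripper's body presses on something with over 40 N, if the wrist force passes 120 N, or if a joint passes its speed limit or range.

## Robot

A 6-joint arm with a two-finger parallel gripper is mounted at the origin on a cart in front of the work surface, level with it; the furniture and walls round the work are solid. World frame = base frame: x ahead of the robot, y to its left, z up, the work surface at z = 0. Lengths are in mm, angles in rad, forces in N, time in s.
With the tool pointing down it reaches from about 275 to 825 mm from the base axis. Payload 4.9 kg.
Tool frame: the origin (TCP) lies at the very end of the fingers, on their centre line; the grasp point (between the pads) lies 19 mm behind it; z points along the fingers, y is the line along which they close (so a half turn about z gives the same grasp; the last joint's range is limited). The gripper opens to 85 mm and grips with 20 to 120 N. Pads are 22 mm wide; open, the fingers measure 114 mm over their backs; the gripper's body (76 mm by 85 mm) begins 54 mm behind the grasp point. The pads swing forward as they close: fully open they stand 13 mm farther back than shut.
Start: joints at [1.009, 0.326, -0.193, 1.052, 0, 1.437], TCP at [228.175, 500.454, 231.281] pointing down, gripper open.
Joint ranges: [-2.65, 2.65], [-0.97, 1.79], [-1.3, 1.35], [-1.93, 2.1], [-1.47, 1.37], [-3.14, 3.14]. Speed limits (rad/s): [2.57, 2.57, 3.14, 3.14, 3.14, 3.14].

## Interface

Orientations are given as [roll, pitch, yaw] about the fixed x, y, z axes, in that order (R = Rz(yaw) Ry(pitch) Rx(roll)).
In Python, from bench import bot, solve_ik, imaging gives the robot as it stands. Calls block until the motion is done:
- bot.move_ptp(position, orientation): joint-space move of the TCP to a pose.
- bot.movel(position, rot=None, max_speed=150, threshold=None): straight line of the TCP; rot=None keeps the orientation; max_speed is the mean speed in mm/s. With threshold (N) it stops when the force on the tool has changed by that much, and returns True; else False.
- bot.move_j(angles): joint-space move.
- bot.grip(opening, effort=None): opening from 0.0 (shut) to 1.0 (fully open); effort is the grip in N (None keeps the last); returns when the fingers have stopped.
- bot.dwell(seconds).
- solve_ik(position, orientation): joint angles nearest the present ones, or None.
- bot.get_state(): the state.
- imaging.capture(name): name is "scene" or "side" or "wrist"; returns the picture (480x640x3 uint8, blue, green, red); there is no depth.
- imaging.camera_model(name): a dict with "K" (3x3 intrinsics, pixels), "k1" (the pictures are not rectified: a ray, as slopes to the right and down, at radius r is drawn at 1 + k1 r^2 times it, then the intrinsics apply), "position" and "rotation" of the camera in the world. Camera axes: x right, y up, looking along -z (the intrinsics and any distortion apply to the point x, -y, -z); pixel columns grow to the right and rows downward; lengths in mm; the calibration is good to about 2 mm. A picture is of the moment at which its call begins: read the wrist's pose just before it. camera_model takes no time and is no camera call; for the wrist camera it gives the pose at the moment of the call.
A pose or a line that the arm cannot do raises bot.IKError and nothing moves.
- bot.sign_off(): hands the job in; it is judged then, once.
The state is a dict: "t": time; "qpos": joint angles; "joint_velocities": joint speeds; "effort": joint torques, N m; "tcp_pos": TCP position; "orientation": TCP orientation; "contact_force": force on the tool from outside, world axes, zero at the start; "wrist_torque": the same for the moment, N m; "opening": opening from 0.0 (shut) to 1.0 (fully open); "gripper_force": force on a finger pad.
Only numpy, scipy, OpenCV 4.12 (cv2) and the standard library are available. Lean on these libraries where they do the work, as an engineer would, in place of code of your own. Each camera call takes 0.05 s, during which the arm holds its last target. There are 200 camera calls.

## Working session

There is one attempt and no reset: what is moved stays moved. The work goes in short steps, each a Python script; the robot and the scene stay as the last script left them, time stands still between calls to the robot, and variables do not carry over. Pictures are saved under pics/ and viewed, at most 10 in all, crops included, and the job is handed in when it is done.

```bash
mkdir -p pics; ls; python3 - <<'E'
from bench import bot, imaging
import cv2
for n in("scene","side"):
    cv2.imwrite(f"pics/{n}0.png",imaging.capture(n)); m=imaging.camera_model(n); print(n,m)
print(bot.get_state())
E
```

```text
pics
scene {'K': array([[591.84215504,   0.        , 321.58374654],
       [  0.        , 591.84215504, 236.6544602 ],
       [  0.        ,   0.        ,   1.        ]]), 'k1': -0.1220571029916836, 'position': array([-292.52893772, -744.6634686 , 1209.30803741]), 'rotation': array([ 0.79876427, -0.00228148, -0.85714396])}
side {'K': array([[506.93435718,   0.        , 313.69886577],
       [  0.        , 506.93435718, 237.87397074],
       [  0.        ,   0.        ,   1.        ]]), 'k1': -0.0844419383134162, 'position': array([   19.7746298 , -1144.51487011,  1154.47198608]), 'rotation': array([ 0.86497909,  0.01416867, -0.44869937])}
{'t': 0.1, 'qpos': array([ 1.00883676e+00,  3.26882126e-01, -1.93507202e-01,  1.05198731e+00,
        1.09552081e-05,  1.43658303e+00]), 'joint_velocities': array([-4.31949809e-04,  1.93337398e-04,  3.32733453e-03, -1.11063633e-03,
       -5.38000653e-05,  2.34680696e-04]), 'effort': array([ 8.71159191e-04, -4.44238830e+01,  2.63039035e+01,  7.87517783e-03,
       -1.25290367e-04,  1.59893517e-06]), 'tcp_pos': array([227.86044795, 499.99811038, 230.56454887]), 'orientation': array([-3.14002802e+00, -2.22318564e-04,  2.71384621e+00]), 'contact_force': array([ 1.47136048,  1.0147992 , -0.71409696]), 'wrist_torque': array([-0.00394623,  0.02036211,  0.01267304]), 'gripper_force': 0.0, 'opening': 1.0002955128386968}
```

View pics/scene0.png

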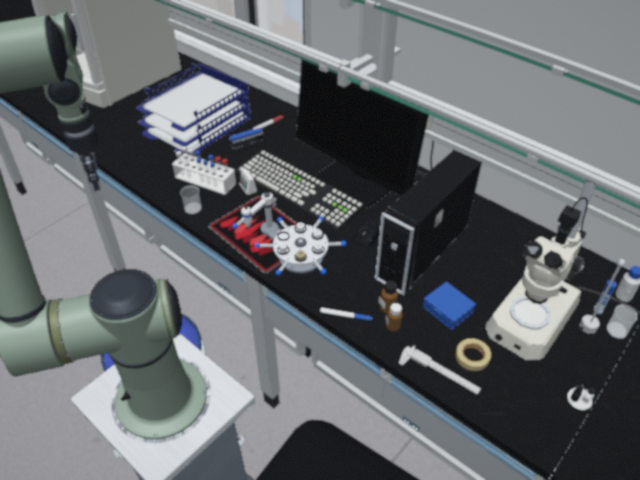

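View pics/side0.png

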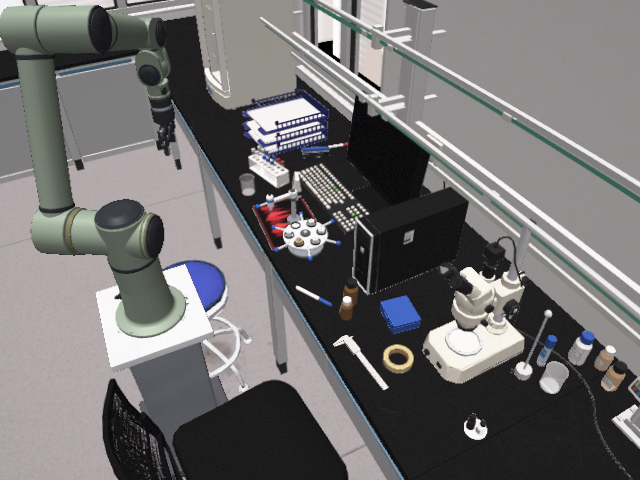

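```bash
cat > h.py <<'E'
import numpy as np, cv2
from scipy.spatial.transform import Rotation as Ro
from bench import bot, imaging, solve_ik
def project(P,m):
    R=Ro.from_euler('xyz',m['rotation']).as_matrix(); c=(np.atleast_2d(P)-m['position'])@R
    s=np.c_[c[:,0]/-c[:,2],-c[:,1]/-c[:,2]]; s=s*(1+m['k1']*(s**2).sum(1))[:,None]
    return s*[m['K'][0,0],m['K'][1,1]]+m['K'][:2,2]
def back(px,m,z):
    px=np.atleast_2d(px).astype(float)
    d=(px-m['K'][:2,2])/[m['K'][0,0],m['K'][1,1]]; s=d.copy()
    for _ in range(20): s=d/(1+m['k1']*(s**2).sum(1))[:,None]
    R=Ro.from_euler('xyz',m['rotation']).as_matrix()
    v=np.c_[s[:,0],-s[:,1],-np.ones(len(s))]@R.T; z=np.broadcast_to(z,len(s))
    return m['position']+v*((z-m['position'][2])/v[:,2])[:,None]
E
python3 - <<'E'
from h import *
m=imaging.camera_model("scene");s=imaging.camera_model("side");w=imaging.camera_model("wrist")
print(back([[301,243]],m,55),back([[306,234]],s,55))
print(back([[247,211],[272,228],[256,246],[345,243],[191,210]],m,[124,20,50,50,0]))
T=bot.get_state();R=Ro.from_euler('xyz',T['orientation']).as_matrix()
print(w,R.T@(w['position']-T['tcp_pos']),R.T@Ro.from_euler('xyz',w['rotation']).as_matrix())
im=cv2.imread('pics/scene0.png')[180:290,200:370];cv2.imwrite('pics/c1.png',cv2.resize(im,None,fx=4.5,fy=4.5,interpolation=2))
E
```

```text
[[549.08975625  55.9103341   55.        ]] [[550.91804378  54.52269264  55.        ]]
[[493.48769934 204.60780537 124.        ]
 [564.90567698 186.13763749  20.        ]
 [462.26065892 145.40089544  50.        ]
 [632.95770707 -32.84162039  50.        ]
 [472.7168017  447.91038095   0.        ]]
{'K': array([[330.61490349,   0.        , 318.24801771],
       [  0.        , 330.61490349, 241.19077821],
       [  0.        ,   0.        ,   1.        ]]), 'k1': 0.021051793210580306, 'position': array([164.12924297, 529.67219106, 372.8293521 ]), 'rotation': array([-0.27825632,  0.00242303,  1.14155754])} [  70.3302754     0.34089959 -142.24987852] [[-1.49287645e-03  9.61474686e-01  2.74889430e-01]
 [ 9.99998518e-01  1.19948855e-03  1.23539256e-03]
 [ 8.58071952e-04  2.74890867e-01 -9.61475052e-01]]
```

View pics/c1.png

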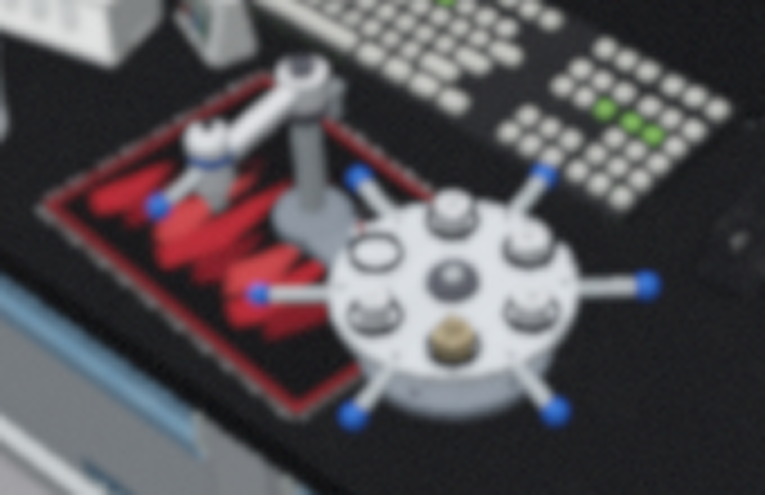

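```bash
python3 - <<'E'
from h import *
bot.grip(0.0)
bot.move_ptp([500,110,300],[np.pi,0,np.pi])
bot.dwell(.3)
m=imaging.camera_model("wrist"); im=imaging.capture("wrist"); cv2.imwrite('pics/w1.png',im)
import pickle; pickle.dump(m,open('w1.pkl','wb'))
s=bot.get_state();print(s['t'],s['tcp_pos'],s['qpos'],s['opening'],m['position'])
E
```

```text
2.9667 [499.91608499 110.40628542 299.95791601] [ 7.31073527e-02  2.17810040e-01 -1.62759220e-01  1.19028943e+00
 -1.19269013e-05  7.23640483e-02] 0.0003207630962729428 [429.71293701 110.96186008 442.17140488]
```

View pics/w1.png

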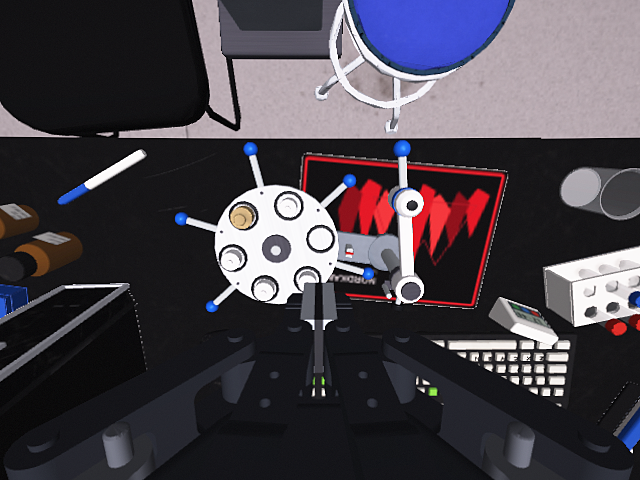

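```bash
cat > see.py <<'E'
from h import *
from scipy.optimize import least_squares
def blobs(im):
    h=cv2.cvtColor(im,cv2.COLOR_BGR2HSV); k=cv2.inRange(h,(105,150,90),(122,255,255))
    n,_,st,c=cv2.connectedComponentsWithStats(k); return [tuple(c[i].round(1))+(int(st[i,4]),) for i in range(1,n) if 40<st[i,4]<500]
def wheel(px,m):
    P=back(px,m,50)[:,:2]
    def f(p):
        a=np.arctan2(P[:,1]-p[1],P[:,0]-p[0])-p[2]; k=np.round(a/(np.pi/3))*np.pi/3+p[2]
        return (P-p[:2]-119*np.c_[np.cos(k),np.sin(k)]).ravel()
    a0=np.arctan2(*(P[0]-[550,55])[::-1])
    r=least_squares(f,[550,55,a0]); return r.x,r.fun.reshape(-1,2)
E
python3 - <<'E'
from see import *
import pickle
m=pickle.load(open('w1.pkl','rb'));im=cv2.imread('pics/w1.png')
b=blobs(im);print(b)
g=[(250,149),(349,181),(181,219),(211,307),(368,273)]
px=[min(b,key=lambda q:np.hypot(q[0]-x,q[1]-y))[:2] for x,y in g]
w,r=wheel(px,m);print(px,w,np.degrees(w[2]),r.round(1))
hp=min(b,key=lambda q:np.hypot(q[0]-402,q[1]-148))[:2]
H,C,N,B,E=back([hp,(409.5,289.5),(409,203),(241,215),(320.5,238)],m,[124,138,155,84,61])
print('handle',H,'col',C,'head',N,'brass',B,'empty',E)
c=w[:2]
for n,p in dict(col=C,brass=B,empty=E).items(): d=p[:2]-c;print(n,np.hypot(*d),np.degrees(np.arctan2(d[1],d[0])))
for p in(H,N): d=p[:2]-C[:2];print(np.hypot(*d),np.degrees(np.arctan2(d[1],d[0])))
cv2.imwrite('pics/c2.png',cv2.resize(im[130:320,160:440],None,fx=2.8,fy=2.8,interpolation=2))
E
```

```text
[(np.float64(401.6), np.float64(148.1), 235), (np.float64(250.0), np.float64(148.4), 157), (np.float64(349.2), np.float64(179.9), 137), (np.float64(72.4), np.float64(194.2), 283), (np.float64(397.1), np.float64(196.8), 56), (np.float64(180.7), np.float64(218.1), 134), (np.float64(367.9), np.float64(273.2), 109), (np.float64(8.1), np.float64(296.9), 376), (np.float64(637.4), np.float64(301.1), 46), (np.float64(211.1), np.float64(306.4), 104), (np.float64(632.1), np.float64(434.8), 336)]
[(np.float64(250.0), np.float64(148.4)), (np.float64(349.2), np.float64(179.9)), (np.float64(180.7), np.float64(218.1)), (np.float64(211.1), np.float64(306.4)), (np.float64(367.9), np.float64(273.2))] [548.24439676  59.1175823   -2.91938501] -167.26843976498552 [[-0.5  0.1]
 [-0.5  0.4]
 [-0.3 -0.6]
 [ 1.  -0.7]
 [ 0.3  0.8]]
handle [431.12205053 187.75811242 124.        ] col [566.58890861 201.60711963 138.        ] head [477.03157194 189.96841083 155.        ] brass [501.93171716  25.70156262  84.        ] empty [534.52837377 113.37447736  61.        ]
col 143.6655468897655 82.66393046643581
brass 57.1094971361741 -144.18839511246875
empty 55.963737798671154 104.1870157483251
136.17292182606207 -174.1628340513541
90.31044288429828 -172.59544397402502
```

View pics/c2.png

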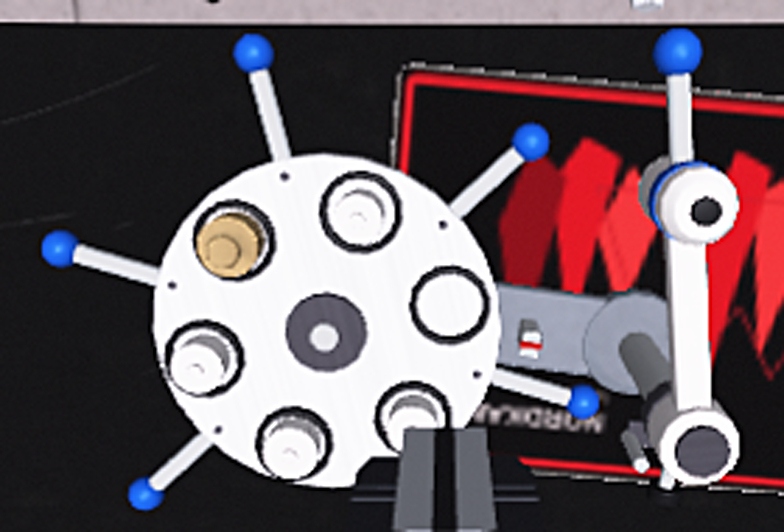

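```bash
cat >> see.py <<'E'
import pickle
def sweep(c,r,a0,a1,z,dyaw,v=70,step=12):
    n=max(1,int(np.ceil(abs(a1-a0)/step)))
    for a in np.linspace(a0,a1,n+1)[1:]:
        bot.movel(pose(c,r,a,z)[0],pose(c,r,a,z,dyaw)[1],max_speed=v)
def pose(c,r,a,z,dyaw=0):
    t=np.radians(a); y=np.radians((a+dyaw+180)%360-180)
    return [c[0]+r*np.cos(t),c[1]+r*np.sin(t),z],[np.pi,0,y]
def look(name,p=(500,110,300)):
    bot.move_ptp(list(p),[np.pi,0,np.pi]); bot.dwell(.3)
    m=imaging.camera_model("wrist"); im=imaging.capture("wrist"); cv2.imwrite(f'pics/{name}.png',im); pickle.dump(m,open(name+'.pkl','wb'))
    b=blobs(im); P=back([q[:2] for q in b],m,50)[:,:2]; d=np.hypot(*(P-[548.2,59.1]).T)
    px=[q[:2] for q,x in zip(b,d) if 105<x<132]
    w,r=wheel(px,m); print(len(px),w,np.degrees(w[2])%60,abs(r).max(),b,bot.get_state()['t']); return im,m,w
E
python3 - <<'E'
from see import *
m=pickle.load(open('w1.pkl','rb'));c=np.array([548.2,59.1])
for z in(20,35,45): p=back([[349.3,251.4]],m,z)[0,:2]-c;print(z,np.hypot(*p),np.degrees(np.arctan2(p[1],p[0])))
for a in range(38,-110,-12):
    assert solve_ik(*pose(c,97,a,34,180)) is not None
bot.move_ptp(*pose(c,97,38,200,180))
bot.movel(pose(c,97,38,34)[0],max_speed=150)
print(bot.get_state()['contact_force'],bot.get_state()['qpos'])
sweep(c,97,38,-107,34,180)
s=bot.get_state();print(s['contact_force'],s['qpos'],s['t'],s['tcp_pos'])
sweep(c,97,-107,-104,34,180)
bot.movel(pose(c,97,-104,200)[0],max_speed=200)
look('w2')
E
```

```text
20 94.53599477742473 80.11544685286617
35 92.3776236221543 82.88509254109282
45 91.06326532271291 84.80154817752167
[-0.34864484 -0.13497039  0.51831871] [ 7.19875073e-02  6.60767037e-01 -1.85328791e-01  7.22684091e-01
  3.51777387e-06 -5.91228199e-01]
[-0.1972178  -0.85513747  0.16812431] [-2.06256740e-01  4.95616685e-01 -5.11495632e-01  5.63188295e-01
 -3.46254066e-05  1.65834583e+00] 10.325 [520.45796697 -33.71354239  34.09882804]
5 [548.27076554  59.16362002   3.16023128] 1.0679143703294471 1.0560103176481448 [(np.float64(271.7), np.float64(145.9), 157), (np.float64(402.4), np.float64(147.8), 233), (np.float64(73.0), np.float64(194.7), 285), (np.float64(397.8), np.float64(196.8), 56), (np.float64(361.6), np.float64(196.6), 119), (np.float64(187.3), np.float64(199.7), 139), (np.float64(8.3), np.float64(297.5), 404), (np.float64(360.8), np.float64(289.3), 101), (np.float64(199.0), np.float64(292.8), 106), (np.float64(632.4), np.float64(435.6), 324)] 13.2833
```

View pics/w2.png

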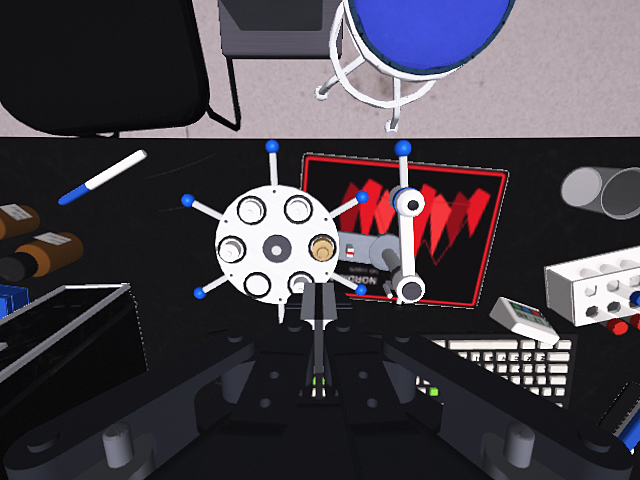

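```bash
python3 - <<'E'
from see import *
bot.move_ptp([555,75,300],[np.pi,0,np.pi/2]); bot.dwell(.3)
m=imaging.camera_model("wrist"); im=imaging.capture("wrist"); pickle.dump(m,open('w3.pkl','wb')); cv2.imwrite('pics/w3.png',im)
c=np.array([548.3,59.1])
b=blobs(im); P=back([q[:2] for q in b],m,50)[:,:2]; d=np.hypot(*(P-c).T)
px=[q[:2] for q,x in zip(b,d) if 105<x<132]
w,r=wheel(px,m);print(px,w,np.degrees(w[2])%60,abs(r).max())
q=project([567,202,138],m)[0];print(q, project([*w[:2],55],m))
x,y=(q-[110,60]).astype(int).clip(0); print(x,y)
cv2.imwrite('pics/c3.png',cv2.resize(im[y:y+190,x:x+250],None,fx=3,fy=3,interpolation=2))
E
```

```text
[(np.float64(364.4), np.float64(128.7)), (np.float64(257.6), np.float64(131.0)), (np.float64(412.5), np.float64(218.2)), (np.float64(214.2), np.float64(221.8)), (np.float64(361.6), np.float64(297.8)), (np.float64(268.7), np.float64(299.4))] [548.09414386  59.24511477   1.06553744] 1.050798419578463 0.9990773211583956
[333.3250539   75.13550779] [[313.13255491 221.15763794]]
223 15
```

View pics/c3.png

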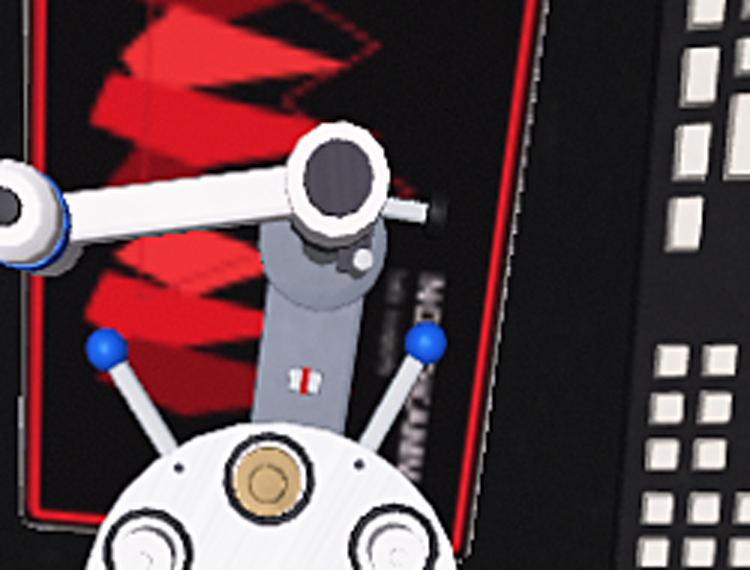

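```bash
python3 - <<'E'
from see import *
m=pickle.load(open('w3.pkl','rb')); c=np.array([548.15,59.2])
im=cv2.imread('pics/w3.png')
def red(im,x,y):
    s=im[y-12:y+13,x-12:x+13].astype(int); k=(s[...,2]-s[...,1]>60); yy,xx=np.nonzero(k); return xx.mean()+x-12,yy.mean()+y-12,k.sum()
def A(px,m,z): p=back([px],m,z)[0,:2]-c; return np.hypot(*p).round(1),np.degrees(np.arctan2(p[1],p[0])).round(2)
r=red(im,324,142);print(r)
for z in(20,30,35,40): print(z,A(r[:2],m,z))
for z in (132,138,142): print('col',z,A((336,74),m,z))
print('foot',A((330.3,97.7),m,8),A((330.3,97.7),m,15))
m1=pickle.load(open('w2.pkl','rb'));i1=cv2.imread('pics/w2.png');r1=red(i1,350,251);print(r1)
for z in(20,30,35,40): print(z,A(r1[:2],m1,z))
# dark disc centroid on column top
for i,mm,(x,y) in((im,m,(336,74)),(i1,m1,(410,290))):
    g=cv2.cvtColor(i,cv2.COLOR_BGR2GRAY)[y-12:y+13,x-12:x+13]; k=(g<130).astype(np.uint8)
    n,l,st,ce=cv2.connectedComponentsWithStats(k); j=l[12,12]; p=ce[j]+[x-12,y-12]; print(p,st[j],A(p,mm,138))
E
```

```text
(np.float64(324.16), np.float64(141.84), np.int64(25))
20 (np.float64(92.2), np.float64(81.66))
30 (np.float64(92.1), np.float64(81.75))
35 (np.float64(92.0), np.float64(81.8))
40 (np.float64(91.9), np.float64(81.84))
col 132 (np.float64(146.3), np.float64(81.61))
col 138 (np.float64(145.2), np.float64(81.66))
col 142 (np.float64(144.4), np.float64(81.69))
foot (np.float64(143.9), np.float64(81.69)) (np.float64(142.9), np.float64(81.73))
(np.float64(349.7), np.float64(252.89999999999998), np.int64(20))
20 (np.float64(94.5), np.float64(78.72))
30 (np.float64(93.0), np.float64(80.56))
35 (np.float64(92.2), np.float64(81.5))
40 (np.float64(91.5), np.float64(82.46))
[335.25108225  73.96320346] [  0   0  23  25 462] (np.float64(145.1), np.float64(81.9))
[411.30035336 290.57243816] [  4   4  20  18 283] (np.float64(144.7), np.float64(82.14))
```

```bash
cat > chk.py <<'E'
from see import *
def chk(name):
    bot.move_ptp([555,75,300],[np.pi,0,np.pi/2]); bot.dwell(.3)
    m=imaging.camera_model("wrist"); im=imaging.capture("wrist"); pickle.dump(m,open(name+'.pkl','wb')); cv2.imwrite(f'pics/{name}.png',im)
    b=blobs(im); P=back([q[:2] for q in b],m,50)[:,:2]; d=np.hypot(*(P-[548.15,59.2]).T)
    w,r=wheel([q[:2] for q,x in zip(b,d) if 105<x<132],m); print(len(r),w,np.degrees(w[2])%60,abs(r).max(),bot.get_state()['t'])
    return im,m
E
python3 - <<'E'
from chk import *
c=[548.15,59.2]
bot.move_ptp(*pose(c,97,-95,200,180))
bot.movel(pose(c,97,-95,34)[0],max_speed=150)
sweep(c,97,-95,-106,34,180,60)
sweep(c,97,-106,-116.3,34,180,25,step=20)
bot.dwell(.3); s=bot.get_state(); print(s['tcp_pos'],pose(c,97,-116.3,34)[0])
sweep(c,97,-116.3,-110,34,180,40)
bot.movel(pose(c,97,-110,200)[0],max_speed=200)
chk('w4')
E
```

```text
[505.3993017  -27.81603428  34.05803817] [np.float64(505.1720944900546), np.float64(-27.75918374719373), 34]
6 [548.73180133  59.51290194   1.96617201] 52.653358187591735 2.724379767538366 20.9
```

```bash
python3 - <<'E'
from see import *
m=pickle.load(open('w4.pkl','rb'));im=cv2.imread('pics/w4.png')
c=np.array([548.15,59.2])
for q in blobs(im):
    p=back([q[:2]],m,50)[0,:2]-c
    if 105<np.hypot(*p)<132: print(q,np.hypot(*p).round(1),(np.degrees(np.arctan2(p[1],p[0]))%60).round(2))
cv2.imwrite('pics/c4.png',cv2.resize(im[60:340,180:450],None,fx=2.1,fy=2.1,interpolation=2))
E
```

```text
(np.float64(272.8), np.float64(122.3), 143) 119.5 52.22
(np.float64(378.4), np.float64(136.6), 152) 119.9 52.47
(np.float64(214.5), np.float64(206.5), 115) 119.8 52.23
(np.float64(411.6), np.float64(231.8), 122) 119.7 52.52
(np.float64(257.5), np.float64(292.0), 109) 120.1 52.29
(np.float64(352.5), np.float64(302.0), 48) 120.0 54.18
```

View pics/c4.png

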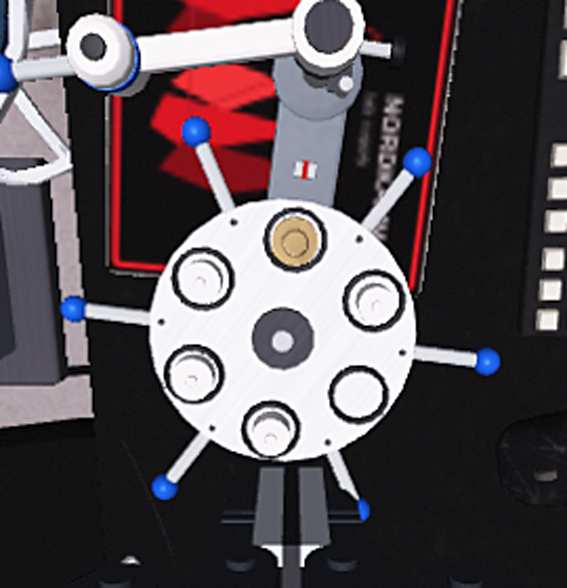

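```bash
python3 - <<'E'
from chk import *
c=np.array([548.15,59.2])
bot.move_ptp(*pose(c,97,-106,200,180))
bot.movel(pose(c,97,-106,34)[0],max_speed=150)
sweep(c,97,-106,-116.95,34,180,25,step=20)
bot.dwell(.3)
sweep(c,97,-116.95,-108,34,180,40)
bot.movel(pose(c,97,-108,200)[0],max_speed=200)
im,m=chk('w5')
for q in blobs(im):
    p=back([q[:2]],m,50)[0,:2]-c
    if 105<np.hypot(*p)<132: print(q,np.hypot(*p).round(1),(np.degrees(np.arctan2(p[1],p[0]))%60).round(2))
h=min(blobs(im),key=lambda q:np.hypot(*(back([q[:2]],m,124)[0,:2]-[432,188])))
C=c+145*np.array([np.cos(np.radians(81.75)),np.sin(np.radians(81.75))])
p=back([h[:2]],m,124)[0,:2]-C; print(C,h,p+C,np.hypot(*p),np.degrees(np.arctan2(p[1],p[0])))
E
```

```text
5 [548.06176981  59.45789979   1.95006508] 51.7304989545281 1.0213619112921748 26.525
(np.float64(273.8), np.float64(121.8), 140) 119.6 51.62
(np.float64(379.2), np.float64(137.3), 149) 119.9 51.89
(np.float64(214.5), np.float64(205.4), 118) 119.9 51.6
(np.float64(411.4), np.float64(232.9), 125) 119.8 51.86
(np.float64(256.7), np.float64(291.4), 105) 120.1 51.68
[568.95643019 202.69945109] (np.float64(273.8), np.float64(121.8), 140) [513.64020503 165.42962517] 66.70026004511729 -146.0295106892991
```

```bash
python3 - <<'E'
from chk import *
C=np.array([568.96,202.7]); r=117.5; z=110
for a in range(164,258,10):
    assert solve_ik(*pose(C,r,a,z,0)) is not None
p,o=pose(C,r,163,240,0)
bot.move_ptp([p[0],p[1],300],o)
bot.movel([p[0],p[1],z],max_speed=200)
sweep(C,r,163,247,z,0,60)
s=bot.get_state(); print(s['contact_force'],s['t'],s['qpos'])
hit=False
for a in(250,252.5,255,257):
    p,o=pose(C,r,a,z,0); hit=bot.movel(p,o,max_speed=20,threshold=4)
    if hit: break
s=bot.get_state(); d=s['tcp_pos'][:2]-C; print(hit,a,s['contact_force'],np.hypot(*d),np.degrees(np.arctan2(d[1],d[0]))%360,s['t'])
b=np.degrees(np.arctan2(d[1],d[0]))%360-14
bot.movel(*pose(C,r,b,z,0),max_speed=50)
bot.movel(pose(C,r,b,300)[0],max_speed=200)
im,m=chk('w6')
q=project([*C,124],m);print(q)
cv2.imwrite('pics/c6.png',cv2.resize(im[30:340,150:470],None,fx=1.9,fy=1.9,interpolation=2))
E
```

```text
[-0.06292296 -0.14424231  0.04701013] 32.4333 [ 4.03040789e-02  4.06933797e-01 -4.12457535e-01  7.51795385e-01
  3.75927245e-05 -1.12799011e+00]
True 255 [-0.1611969  -0.36268328  0.00961628] 117.91385073322118 253.17417694195956 33.55
5 [548.13978478  59.37859595   1.95010832] 51.732976125177856 1.0337246110437093 37.9083
[[334.80933256  77.45968163]]
```

View pics/c6.png

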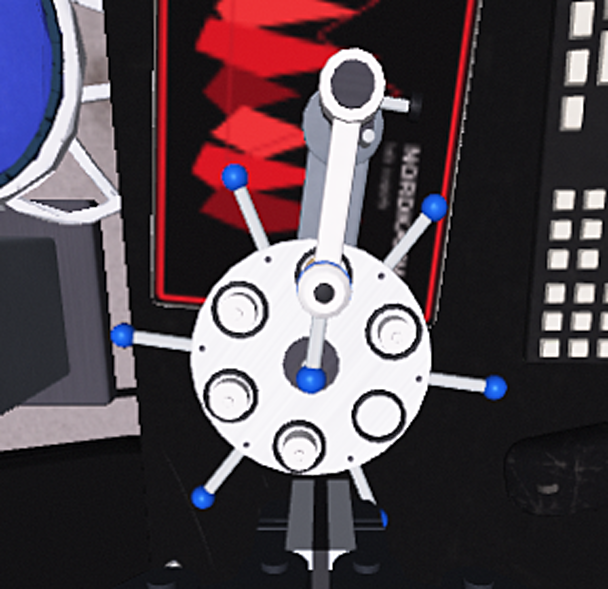

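```bash
python3 - <<'E'
from see import *
m=pickle.load(open('w6.pkl','rb'));im=cv2.imread('pics/w6.png');C=np.array([568.96,202.7])
for q in blobs(im):
    p=back([q[:2]],m,124)[0,:2]-C
    if abs(np.hypot(*p)-138)<8: print(q,np.hypot(*p),np.degrees(np.arctan2(p[1],p[0])))
p=back([[150+324/1.9,30+293/1.9]],m,155)[0,:2]-C;print(np.hypot(*p),np.degrees(np.arctan2(p[1],p[0])))
E
```

```text
(np.float64(313.2), np.float64(229.4), 175) 137.9172535017678 -98.18856364168502
89.63881760431406 -98.075947324849
```

Handle at -98.2° against the expected stop at -98.25°: the probe arm is at its stop, in line with the station. The wheel is unmoved and the robot is clear.

```bash
python3 -c "
from bench import bot
print(bot.sign_off())"
```

```text
the job is handed in; nothing more can be done
None
```

The job is handed in: the brass piece stands at the measuring station, within about 0.1° by my camera measurements. The probe arm was then pushed to its stop over it, and no specimens or other bench items were touched as far as I could tell.

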